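# Knock down the ball gate with a mallet and roll the last bearing ball into its seat

## Task

Get the ball-seat plate ready on the optical table: pick up the mallet and, with one or more brisk blows on the round plunger head, knock the sprung gate fully down, then stand the mallet back upright on its cork mat as you found it and let go. After that, with empty fingers, nudge the loose steel ball along its lane, over the lowered gate, until it drops into the pocket at the lane's far end. Do not push the gate or plunger with the gripper or arm, do not lift the ball out of its lane, and leave the other things on the table alone.

Things in the scene. Friction and masses are not known exactly. Their poses are not given: they have to be found in the camera images.
- plate: Grey ball-seat plate fixed to the table, 150 mm (its x) x 250 mm (its y) x 16 mm thick, yawed up to 20 degrees; origin at the centre of its underside, z up. Lane along its y, plunger at plate x = +45, y = 0 between two 12 mm high cheeks, joined to the gate blade by a bar that sinks with it into a slot. Two balls in seats at plate x = +45, y = +-85 mm are fixed parts of it: leave them.
- pocket (a point): centre of the mouth of the empty round pocket, 20 mm across, in the lane floor at plate x = -20, y = +70, z = 16 mm; the 25 mm ball drops about 5 mm into it and rests on its rim. The end rail stands 18.5 mm beyond.
- lane_gate (a point): point of the lane floor under the gate blade (4 mm thick), at plate x = -20, y = 0, z = 16 mm. The lane runs straight along the plate's y at plate x = -20 mm, floor = the plate's top, 29 mm wide between aluminium rails 6 mm high and 5 mm wide, from plate y = -110 to +88 mm, with a 6 mm high rail across both ends.
- plunger_top (a point): centre of the flat top of the round steel plunger head, 24 mm across and 8 mm thick, on a 12 mm stem; it moves with the plunger. 58 mm above the table with the gate up, 43.5 mm with it fully down.
- gate (a joint): downward travel of plunger and gate blade together, in m: 0 = up, blade 14 mm proud of the lane floor and blocking the ball; 0.0145 = fully down at its stop, blade flush. Starts at 0 to 0.003. It has a spring (1 to 2.7 N) and stiff guide friction (5 N), so it takes about 6 to 8 N to move and stays wherever it is left.
- ball: loose steel bearing ball, 25 mm across, about 64 g, lying in the lane on the closed side of the gate, between plate y = -80 and -35 mm. Polished and oiled: friction about 0.3 with everything; it rolls easily but soon comes to rest.
- ball_center (a point): centre of that ball: 28.5 mm above the table while on the lane floor, about 23.5 mm when in the pocket
- mallet: small double-faced mallet, 0.3 kg, standing on one face on the mat. Head: upright cylinder 40 mm across, 66 mm tall, dark steel with white plastic faces. Origin: centre of the lower (striking) face, z up along the head. Its level wooden handle points along its own -x. Centre of mass within 12 mm of the head's axis, so it stands by itself.
- mallet_grip (a point): a good grip point on the mallet's handle: on the handle's centre line, 60 mm from the head's axis (mallet x = -60 mm) and 33 mm above the lower face. The handle is flat-sided, 16 mm wide, 22 mm tall and ends 135 mm from the head's axis.
- mat: cork mat fixed to the table, 190 mm (its x) x 120 mm (its y) x 4 mm; origin at the centre of its underside; the mallet belongs here, its head anywhere well on the mat
- collar: bystander, leave alone: steel shaft collar, ring 32 mm across and 12 mm high
- fork: bystander, leave alone: flat aluminium clamping fork, 80 x 32 x 8 mm
- mirror: bystander, leave alone: black mirror mount on a short post, 116 mm high
- driver: bystander, leave alone: screwdriver lying on the table
- lens_tube: bystander, leave alone: black upright lens tube, 32 mm across, 55 mm high
- jar: bystander, leave alone: small white jar with a dark cap, 48 mm across, 60 mm high

How it is judged (in metres and radians):
On the way, in this order (a step that is already met when the one before it is completed fails the run):
1. the mallet is lifted at least 30 mm off its mat (z of mallet in the frame of mat above 0.034 m), for 0.1 s.
2. the mallet strikes the plunger: pressed by the mallet, the gate moves down faster than 0.04 m/s (velocity of joint gate above 0.04 m/s and contact force between mallet and gate above 0.5 N).
3. the gate is fully down (travel over 12.5 mm of 14.5) and the mallet's face is more than 30 mm away from the plunger's top (value of joint gate above 0.0125 m and distance between mallet and plunger_top above 0.03 m and contact force between mallet and gate below 0.1 N), for 0.1 s.
4. the mallet stands upright on its mat, released (z of mallet in the frame of mat between 0.001 and 0.008 m and angle between mallet's own z axis and vertical below 0.1 rad and x of mallet in the frame of mat between -0.085 and 0.085 m and y of mallet in the frame of mat between -0.05 and 0.05 m and contact force between each of the arm, the fingers and mallet below 0.1 N and linear speed of mallet below 0.02 m/s), for 0.2 s.
5. the ball rests in the pocket (horizontal distance between ball_center and pocket below 0.004 m and z of ball_center in the frame of plate between 0.02 and 0.0258 m and linear speed of ball below 0.02 m/s), for 0.3 s.
At the end, for the whole second after the job is handed in: The gate is down by more than 12.5 mm of its 14.5 mm; the mallet stands upright (within 0.1 rad) on the mat, the axis of its head at least 10 mm inside the mat's edges, released and at rest; the ball lies at rest in the pocket, its centre within 4 mm of the pocket's and sunk by 2.7 mm or more (all of step 4 and all of step 5 and value of joint gate above 0.0125 m); the robot touches nothing.
It fails at once if the gripper or arm pushes the gate or its plunger with over 2 N (contact force between any of the fingers, the arm and gate above 2 N).
It fails at once if the ball is lifted more than 12 mm above its lane (z of ball_center in the frame of plate above 0.0405 m).
It fails at once if another thing on the table is moved by more than 20 mm (distance of any of collar, fork, mirror, driver, lens_tube, jar from where it was at the start of the episode above 0.02 m).
It also fails if it takes over 59 s, if anything falls off the work surface, if the arm or the gripper's body presses on something with over 40 N, if the wrist force passes 120 N, or if a joint passes its speed limit or range.

## Robot

A 7-joint arm with a two-finger parallel gripper is mounted at the origin on the work surface. World frame = base frame: x ahead of the robot, y to its left, z up, the work surface at z = 0. Lengths are in m, angles in degrees, forces in N, time in s.
With the tool pointing down it reaches from about 0.425 to 0.875 m from the base axis. Payload 4.7 kg.
Tool frame: the origin (TCP) lies on the centre line of the jaws, within the pads' length; the fingertips stand 8 mm ahead of it and the grasp point (between the pads) lies 11 mm behind it; z points along the fingers, y is the direction in which the jaws open and shut (so a half turn about z gives the same grasp; the last joint's range is limited). The gripper opens to 87 mm and grips with 3 to 60 N. Pads are 19 mm wide; open, the fingers measure 117 mm over their backs; the gripper's body (75 mm by 190 mm) begins 51 mm behind the grasp point.
Start: joints at [68.99, 18.392, -4.016, 83.108, 1.295, 78.541, -3.26], TCP at [0.242, -0.603, 0.231] pointing down, gripper open.
Joint ranges: [-163.93, 163.93], [-17.29, 119.83], [-79.2, 71.16], [3.27, 140.29], [-89.18, 269.18], [5.43, 117.66], [-154.24, 154.24]. Speed limits (degrees/s): [147.25, 147.25, 180, 180, 180, 180, 180].

## Interface

Orientations are given as [roll, pitch, yaw] about the fixed x, y, z axes, in that order (R = Rz(yaw) Ry(pitch) Rx(roll)).
In Python, from cell import status, vision, workorder gives the robot as it stands.
- The arm moves only by the tool step_arm, never from a script. Its argument "series" is a list of rows, each an object of numbers: "ax", "ay", "az": the turn, a rotation vector about the world's x, y, z in degrees; "x", "y", "z": the shift along the world's x, y, z in m; "claw": the opening in per cent of the stroke, from 0 (shut) to 100 (fully open). In form: [{"ax": .., "ay": .., "az": .., "x": .., "y": .., "z": .., "claw": ..}, ...]. A call has 1 to 12 rows; each row is the pose to reach, as a shift and turn from the pose commanded when the call began; what a row does not reach only later rows make up. A row lasts 1/10 s, in which the tool goes at most 50 mm and 8.59 degrees, less where a joint would pass 70% of its speed; a pose out of reach is approached as far as the arm can. A call with a gripper value outside its range is refused whole. The fingers move at their own pace and stop on an object; "squeeze" is the grip in N (left out, the last holds). Time passes only in rows, so rows that repeat a pose let the fingers close. It gives the time, the measured TCP pose, the force and the opening at its end, in the units of the state.
- status.get_obs(): the state, without advancing time (a new reading comes with each control period).
- vision.read_camera(name): name is "scene" or "top" or "wrist"; returns the picture (384x512x3 uint8, red, green, blue); there is no depth.
- vision.camera_params(name): a dict with "fovy" (degrees; the focal length in pixels is half the picture's height over the tangent of half this angle, whatever the lens; pixels are square), "cx", "cy" (the principal point, pixels), "eye" and "orientation" of the camera in the world; the wrist camera has in their place "tool_from_camera" (4x4, takes a point from camera to tool coordinates, whose origin is the TCP and whose axes are the flange's). Camera axes: x right, y down, z forward; pixel columns grow to the right and rows downward; lengths in m; the calibration is good to about 2 mm. A picture is of the moment at which its call begins: read the wrist's pose just before it. camera_params takes no time and is no camera call.
- workorder.sign_off(): hands the job in, once; it reports no verdict.
The state is a dict: "time_s": time; "qpos": joint angles; "joint_velocities": joint speeds; "effort": joint torques, N m; "tool_pos": TCP position; "tool_rot": TCP orientation; "force": force on the tool from outside, world axes, zero at the start; "wrist_torque": the same for the moment, N m; "grip_width": finger opening in m.
Only numpy, scipy, OpenCV 4.12 (cv2) and the standard library are available. Lean on these libraries where they do the work, as an engineer would, in place of code of your own. Each camera call takes 0.05 s, during which the arm holds its last target.

## Working session

There is one attempt and no reset: what is moved stays moved. The work goes in short steps, Python scripts to look and compute and a tool call to move; the robot and the scene stay as the last step left them, time stands still between calls to the robot, and variables do not carry over. Pictures are saved under pics/ and viewed, and the job is handed in when it is done.

Besides the shell and the picture viewer there is one more tool, called after "Emit:" by a JSON object that holds its "name" and its "arguments", one argument or row to a line. step_arm: Moves the arm, as the interface text tells. Its arguments: {"type":"object","properties":{"series":{"type":"array"},"squeeze":{"type":"number"}},"required":["series"]}

```bash
mkdir -p pics; ls
python3 - <<'E'
from cell import status, vision
import cv2
print(status.get_obs())
for n in ["scene","top","wrist"]:
    print(n,vision.camera_params(n))
    cv2.imwrite(f"pics/{n}0.png",vision.read_camera(n)[:,:,::-1])
E
```

```text
pics
{'time_s': 0.0, 'qpos': array([68.99015375, 18.44076237, -4.01774375, 83.17383669,  1.29602678,
       78.54461749, -3.25860131]), 'joint_velocities': array([ 0.08009314,  0.11985208,  0.08307007, -0.11580713,  0.03171227,
        0.02075787, -0.09481226]), 'effort': array([ 5.81938116e-05, -4.91289067e+01, -4.03471906e-01, -3.12527633e+01,
       -6.37629256e-02,  4.38201951e-02,  2.13743347e-04]), 'tool_pos': array([ 0.24133788, -0.60293789,  0.22945189]), 'tool_rot': array([-1.79886099e+02,  6.20308756e-03,  2.18232816e+01]), 'force': array([ 0.94429782, -0.40937291,  0.21502395]), 'wrist_torque': array([ 0.07831708,  0.01429339, -0.01088747]), 'grip_width': 0.08696954705889536}
scene {'fovy': 55.49094537065119, 'cx': 249.2242686452878, 'cy': 186.3657667581873, 'eye': array([1.4108062 , 0.76170873, 0.85803042]), 'orientation': array([-125.01350708,   -0.98041232,  134.59659003])}
top {'fovy': 55.20464491940945, 'cx': 257.48437318001777, 'cy': 194.47471185124962, 'eye': array([ 0.40413529, -0.01547632,  1.09670162]), 'orientation': array([-1.67845460e+02,  7.11589221e-02, -8.20929693e+01])}
wrist {'fovy': 71.74575116839509, 'cx': 257.975990511337, 'cy': 186.0583398713777, 'tool_from_camera': array([[ 5.96075886e-04, -9.52651147e-01, -3.04064855e-01,
         8.38747209e-02],
       [ 9.99999710e-01,  4.23639806e-04,  6.33071407e-04,
        -2.12999030e-04],
       [-4.74282226e-04, -3.04065145e-01,  9.52651123e-01,
        -1.55850512e-01],
       [ 0.00000000e+00,  0.00000000e+00,  0.00000000e+00,
         1.00000000e+00]])}
```

View pics/top0.png

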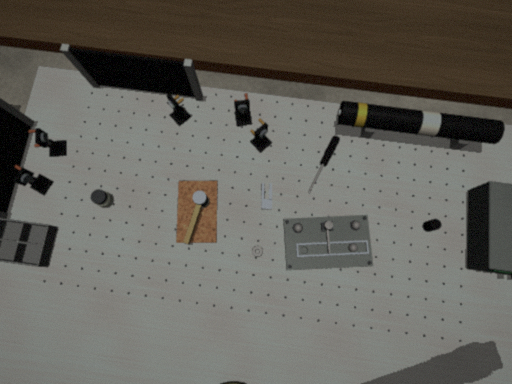

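View pics/scene0.png

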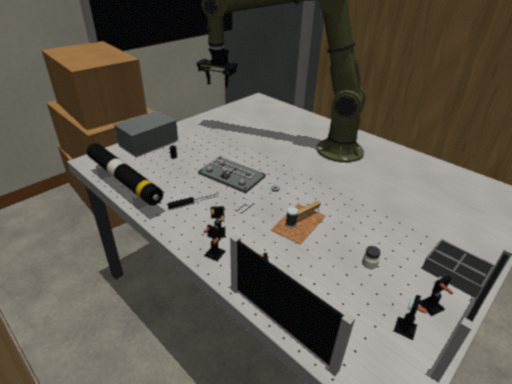

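View pics/wrist0.png

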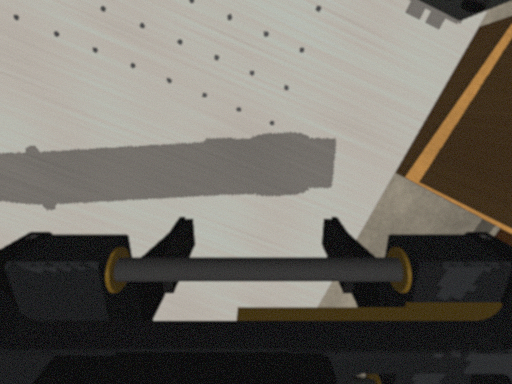

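```bash
cat > h.py <<'E'
import numpy as np, cv2
from scipy.spatial.transform import Rotation as R
from cell import status, vision
def cam(name,obs=None):
    p=vision.camera_params(name); f=192/np.tan(np.radians(p['fovy']/2))
    if 'eye' in p:
        Rm=R.from_euler('xyz',p['orientation'],degrees=True).as_matrix(); e=np.array(p['eye'])
    else:
        T=np.array(p['tool_from_camera']); Rt=R.from_euler('xyz',obs['tool_rot'],degrees=True).as_matrix()
        Rm=Rt@T[:3,:3]; e=Rt@T[:3,3]+obs['tool_pos']
    return f,p['cx'],p['cy'],Rm,e
def ray(c,u,v):
    f,cx,cy,Rm,e=c
    return Rm@np.array([(u-cx)/f,(v-cy)/f,1.])
def onplane(c,u,v,z):
    d=ray(c,u,v); e=c[4]; return e+d*(z-e[2])/d[2]
def proj(c,P):
    f,cx,cy,Rm,e=c; q=Rm.T@(np.asarray(P,float)-e); return np.array([cx+f*q[0]/q[2],cy+f*q[1]/q[2]])
E
python3 - <<'E'
from h import *
c=cam('top')
for n,u,v,z in [("mallet head",200,198,.07),("handle end",190,241,.037),("plunger",328,225,.058),("platec",328,243,.016),("ball?",352,247,.028),("ball2",298,228,.03),("ball3",355,225,.03)]:
    print(n,onplane(c,u,v,z).round(3))
im=cv2.imread('pics/top0.png')
a=cv2.resize(im[170:280,165:275],None,fx=5,fy=5,interpolation=cv2.INTER_CUBIC)
b=cv2.resize(im[205:280,275:385],None,fx=7,fy=7,interpolation=cv2.INTER_CUBIC)
cv2.imwrite('pics/a.png',a);cv2.imwrite('pics/b.png',np.clip(b*1.5,0,255).astype('uint8'))
E
```

```text
mallet head [0.59  0.177 0.07 ]
handle end [0.468 0.191 0.037]
plunger [ 0.565 -0.194  0.058]
platec [ 0.519 -0.207  0.016]
ball? [ 0.516 -0.274  0.028]
ball2 [ 0.549 -0.113  0.03 ]
ball3 [ 0.58  -0.277  0.03 ]
```

View pics/a.png

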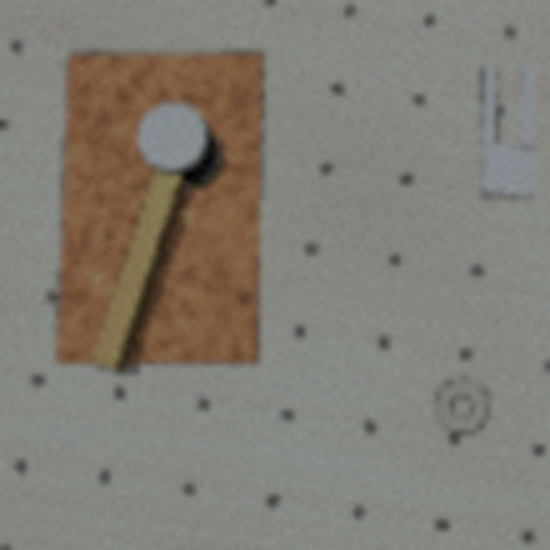

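View pics/b.png

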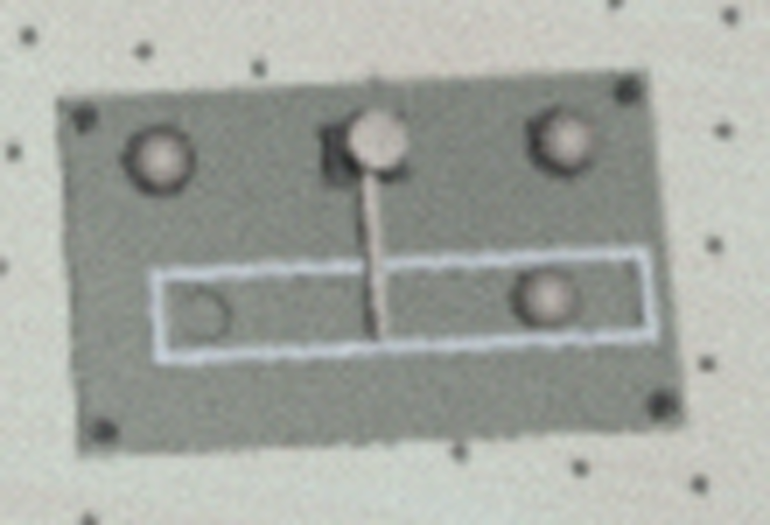

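Run:
```python
from h import *
c=cam('top')
B=lambda u,v:((u+.5)/7-.5+275,(v+.5)/7-.5+205)
A=lambda u,v:((u+.5)/5-.5+165,(v+.5)/5-.5+170)
P=[onplane(c,*B(*q),.016) for q in [(57,98),(648,70),(685,425),(80,455)]]
P=np.array(P);print(P.round(4)); cen=P.mean(0)
y=(P[0]-P[1]+P[3]-P[2]);yaw=np.degrees(np.arctan2(-y[0],y[1]))
print('plate',cen.round(4),yaw,[np.linalg.norm(P[i]-P[i-1]).round(3) for i in range(4)])
Rz=R.from_euler('z',yaw,degrees=True)
loc=lambda p:Rz.inv().apply(p-np.r_[cen[:2],0])
for n,q,z in [('plunger',(377,140),.058),('ball',(547,298),.0285),('b1',(160,160),.03),('b2',(566,142),.03),('pocket',(205,315),.016)]:
    p=onplane(c,*B(*q),z);print(n,p.round(4),loc(p).round(4))
h=onplane(c,*A(173,137),.07); e=onplane(c,*A(108,366),.048); g=onplane(c,*A(172,177),.048)
print('head',h.round(4),'end',e.round(4),g.round(4), 'yaw',np.degrees(np.arctan2(*(h-e)[[1,0]])),np.linalg.norm((h-e)[:2]))
M=np.array([onplane(c,*A(*q),.004) for q in [(69,52),(263,52),(260,362),(56,362)]]);print('mat',M.round(4),M.mean(0))
m=M[0]+M[1]-M[2]-M[3];print(np.degrees(np.arctan2(m[1],m[0])))
for q in [(460,407),(510,130)]: print(onplane(c,*A(*q),.01).round(3))
```

```text
[[ 0.5723 -0.0664  0.016 ]
 [ 0.6187 -0.3136  0.016 ]
 [ 0.4728 -0.3399  0.016 ]
 [ 0.4264 -0.094   0.016 ]]
plate [ 0.5226 -0.2035  0.016 ] 10.658275042368729 [np.float64(0.148), np.float64(0.252), np.float64(0.148), np.float64(0.25)]
plunger [ 0.5666 -0.1952  0.058 ] [ 0.0448 -0.      0.058 ]
ball [ 0.5156 -0.2761  0.0285] [-0.0203 -0.0701  0.0285]
b1 [ 0.5502 -0.1114  0.03  ] [0.0442 0.0854 0.03  ]
b2 [ 0.5809 -0.2782  0.03  ] [ 0.0435 -0.0842  0.03  ]
pocket [ 0.4903 -0.1387  0.016 ] [-0.0197  0.0697  0.016 ]
head [0.5928 0.1801 0.07  ] end [0.4607 0.1982 0.048 ] [0.5734 0.1808 0.048 ] yaw -7.803060026344293 0.13331361179560694
mat [[0.6487 0.265  0.004 ]
 [0.6651 0.147  0.004 ]
 [0.4778 0.1184 0.004 ]
 [0.4612 0.2381 0.004 ]] [0.56321631 0.19213109 0.004     ]
8.434571053537086
[ 0.468 -0.003  0.01 ]
[ 0.636 -0.01   0.01 ]
```

Emit:
{"name": "step_arm", "arguments": {
  "series": [
    {"x":0.03,"y":0.035,"z":0,"az":-2,"claw":100},
    {"x":0.06,"y":0.07,"z":0,"az":-4},
    {"x":0.09,"y":0.105,"z":0,"az":-6},
    {"x":0.12,"y":0.14,"z":0,"az":-8},
    {"x":0.15,"y":0.175,"z":0,"az":-10},
    {"x":0.18,"y":0.21,"z":0,"az":-12},
    {"x":0.21,"y":0.245,"z":0,"az":-14},
    {"x":0.24,"y":0.28,"z":0,"az":-16},
    {"x":0.27,"y":0.315,"z":0,"az":-18},
    {"x":0.29,"y":0.35,"z":0,"az":-20},
    {"x":0.3,"y":0.39,"z":0,"az":-22},
    {"x":0.3,"y":0.43,"z":0,"az":-24}
  ]
}}

```text
invalid input
```

Emit:
{"name": "step_arm", "arguments": {
  "series": [
    {"ax":0,"ay":0,"az":-2,"x":0.03,"y":0.035,"z":0,"claw":100},
    {"ax":0,"ay":0,"az":-4,"x":0.06,"y":0.07,"z":0,"claw":100},
    {"ax":0,"ay":0,"az":-6,"x":0.09,"y":0.105,"z":0,"claw":100},
    {"ax":0,"ay":0,"az":-8,"x":0.12,"y":0.14,"z":0,"claw":100},
    {"ax":0,"ay":0,"az":-10,"x":0.15,"y":0.175,"z":0,"claw":100},
    {"ax":0,"ay":0,"az":-12,"x":0.18,"y":0.21,"z":0,"claw":100},
    {"ax":0,"ay":0,"az":-14,"x":0.21,"y":0.245,"z":0,"claw":100},
    {"ax":0,"ay":0,"az":-16,"x":0.24,"y":0.28,"z":0,"claw":100},
    {"ax":0,"ay":0,"az":-18,"x":0.27,"y":0.315,"z":0,"claw":100},
    {"ax":0,"ay":0,"az":-20,"x":0.29,"y":0.35,"z":0,"claw":100},
    {"ax":0,"ay":0,"az":-22,"x":0.3,"y":0.39,"z":0,"claw":100},
    {"ax":0,"ay":0,"az":-24,"x":0.3,"y":0.43,"z":0,"claw":100}
  ]
}}

```text
time_s: 1.35
tool_pos: [0.5425, -0.1712, 0.23]
tool_rot: [-179.9, 0.0, -2.2]
force: [0.1, 0.8, -0.5]
grip_width: 0.0868
```

Emit:
{"name": "step_arm", "arguments": {
  "series": [
    {"ax":0,"ay":0,"az":-0.5,"x":0,"y":0.035,"z":0,"claw":100},
    {"ax":0,"ay":0,"az":-1,"x":0,"y":0.07,"z":0,"claw":100},
    {"ax":0,"ay":0,"az":-1.5,"x":0,"y":0.105,"z":0,"claw":100},
    {"ax":0,"ay":0,"az":-2,"x":0,"y":0.14,"z":0,"claw":100},
    {"ax":0,"ay":0,"az":-2.5,"x":0,"y":0.175,"z":0,"claw":100},
    {"ax":0,"ay":0,"az":-3,"x":0,"y":0.21,"z":0,"claw":100},
    {"ax":0,"ay":0,"az":-3.5,"x":0,"y":0.245,"z":0,"claw":100},
    {"ax":0,"ay":0,"az":-4,"x":0,"y":0.28,"z":0,"claw":100},
    {"ax":0,"ay":0,"az":-4.5,"x":-0.005,"y":0.315,"z":-0.02,"claw":100},
    {"ax":0,"ay":0,"az":-5,"x":-0.009,"y":0.345,"z":-0.05,"claw":100},
    {"ax":0,"ay":0,"az":-5.6,"x":-0.009,"y":0.361,"z":-0.08,"claw":100},
    {"ax":0,"ay":0,"az":-5.6,"x":-0.009,"y":0.361,"z":-0.08,"claw":100}
  ]
}}

```text
time_s: 2.55
tool_pos: [0.5287, 0.1897, 0.1464]
tool_rot: [179.9, 0.5, -7.5]
force: [-1.3, -0.6, -0.1]
grip_width: 0.0868
```

Run:
```python
from h import *
o=status.get_obs();print(o['tool_pos'],o['tool_rot'],o['qpos'].round(1))
im=vision.read_camera('wrist')[:,:,::-1]
cv2.imwrite('pics/w1.png',im)
np.save('w1.npy',np.r_[o['tool_pos'],o['tool_rot']])
c=cam('wrist',o)
h=np.array([.5928,.1801,.07])
print('pred head top',proj(c,h),'handle60',proj(c,[.533,.188,.048]))
```

```text
[0.52866705 0.18967464 0.14638089] [179.91066652   0.45692716  -7.48679989] [   8.9   14.5  -35.7  100.6    8.8   68.2 -126.8]
pred head top [259.1531937  123.97421986] handle60 [258.84938262 183.61006332]
```

View pics/w1.png

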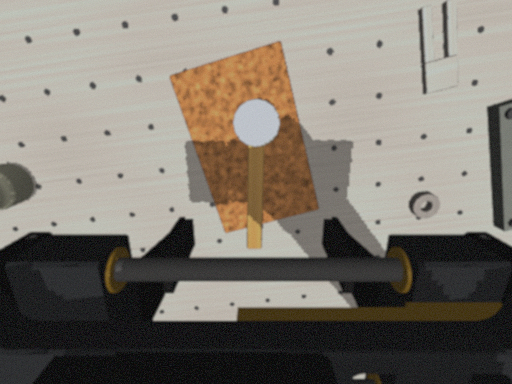

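Emit:
{"name": "step_arm", "arguments": {
  "series": [
    {"ax":0,"ay":0,"az":0,"x":0,"y":0,"z":-0.02,"claw":100},
    {"ax":0,"ay":0,"az":0,"x":0,"y":0,"z":-0.04,"claw":100},
    {"ax":0,"ay":0,"az":0,"x":0,"y":0,"z":-0.06,"claw":100},
    {"ax":0,"ay":0,"az":0,"x":0,"y":0,"z":-0.08,"claw":100},
    {"ax":0,"ay":0,"az":0,"x":0,"y":0,"z":-0.08,"claw":100},
    {"ax":0,"ay":0,"az":0,"x":0,"y":0,"z":-0.08,"claw":100}
  ]
}}

```text
time_s: 3.2
tool_pos: [0.5338, 0.1865, 0.0719]
tool_rot: [180.0, -0.1, -7.9]
force: [0.3, 0.9, -0.2]
grip_width: 0.0871
```

Run:
```python
from h import *
o=status.get_obs();print(o['tool_pos'],o['tool_rot'],o['qpos'].round(1))
im=vision.read_camera('wrist')[:,:,::-1]
cv2.imwrite('pics/w2.png',im)
c=cam('wrist',o)
print('pred head top',proj(c,[.5928,.1801,.07]),'handle60',proj(c,[.533,.188,.048]))
```

```text
[0.53376315 0.18653131 0.07193756] [ 1.79999764e+02 -8.34668057e-02 -7.88032795e+00] [   7.7   19.2  -34.5  104.6   12.4   59.9 -129.4]
pred head top [255.1439909  144.52419887] handle60 [256.13993158 221.29733172]
```

View pics/w2.png

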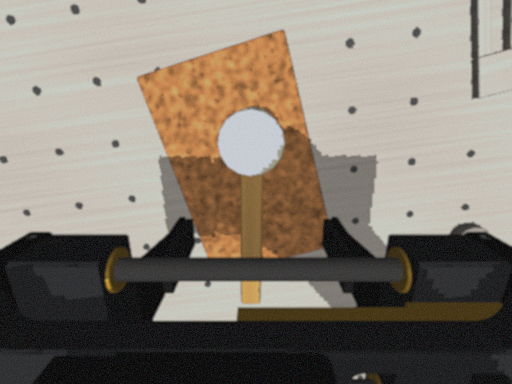

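Emit:
{"name": "step_arm", "arguments": {
  "series": [
    {"ax":0,"ay":0,"az":0,"x":0,"y":0.004,"z":-0.01,"claw":100},
    {"ax":0,"ay":0,"az":0,"x":0,"y":0.004,"z":-0.03,"claw":100},
    {"ax":0,"ay":0,"az":0,"x":0,"y":0.004,"z":-0.045,"claw":100},
    {"ax":0,"ay":0,"az":0,"x":0,"y":0.004,"z":-0.045,"claw":100},
    {"ax":0,"ay":0,"az":0,"x":0,"y":0.004,"z":-0.045,"claw":100}
  ]
}}

```text
time_s: 3.75
tool_pos: [0.5325, 0.1917, 0.0255]
tool_rot: [180.0, 0.0, -7.8]
force: [0.2, 0.4, 0.7]
grip_width: 0.0868
```

Run:
```python
from h import *
o=status.get_obs();print(o['tool_pos'],o['tool_rot'],o['qpos'].round(1))
im=vision.read_camera('wrist')[:,:,::-1]
cv2.imwrite('pics/w3.png',im)
```

```text
[0.53251377 0.19166217 0.02553122] [ 1.79995057e+02  2.75758737e-02 -7.76847330e+00] [   6.1   22.8  -33.5  106.4   15.1   55.3 -131.8]
```

View pics/w3.png

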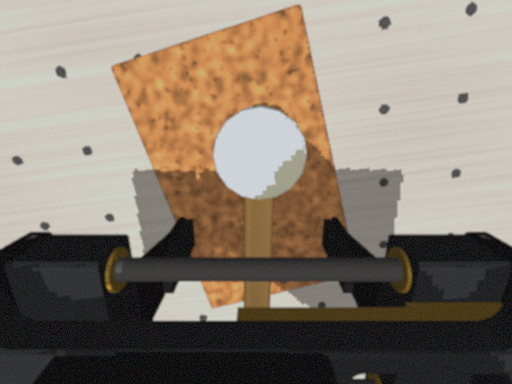

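Emit:
{"name": "step_arm", "arguments": {
  "series": [
    {"ax":0,"ay":0,"az":0,"x":0,"y":0,"z":0,"claw":40},
    {"ax":0,"ay":0,"az":0,"x":0,"y":0,"z":0,"claw":22},
    {"ax":0,"ay":0,"az":0,"x":0,"y":0,"z":0,"claw":10},
    {"ax":0,"ay":0,"az":0,"x":0,"y":0,"z":0,"claw":0},
    {"ax":0,"ay":0,"az":0,"x":0,"y":0,"z":0,"claw":0},
    {"ax":0,"ay":0,"az":0,"x":0,"y":0,"z":0,"claw":0},
    {"ax":0,"ay":0,"az":0,"x":0,"y":0,"z":0,"claw":0},
    {"ax":0,"ay":0,"az":0,"x":0,"y":0,"z":0,"claw":0}
  ],
  "squeeze": 60
}}

```text
time_s: 4.6
tool_pos: [0.5326, 0.1915, 0.0256]
tool_rot: [180.0, 0.0, -7.8]
force: [-0.3, -0.3, 0.7]
grip_width: 0.0311
```

Emit:
{"name": "step_arm", "arguments": {
  "series": [
    {"ax":0,"ay":0,"az":0,"x":0,"y":0,"z":0,"claw":0},
    {"ax":0,"ay":0,"az":0,"x":0,"y":0,"z":0,"claw":0},
    {"ax":0,"ay":0,"az":0,"x":0,"y":0,"z":0,"claw":0},
    {"ax":0,"ay":0,"az":0,"x":0,"y":0,"z":0,"claw":0}
  ]
}}

```text
time_s: 5.0
tool_pos: [0.5325, 0.1915, 0.0256]
tool_rot: [180.0, 0.0, -7.8]
force: [-0.4, 0.3, 0.6]
grip_width: 0.0155
```

Emit:
{"name": "step_arm", "arguments": {
  "series": [
    {"ax":0,"ay":0,"az":0,"x":0,"y":0,"z":0,"claw":0},
    {"ax":0,"ay":0,"az":0,"x":0,"y":0,"z":0.01,"claw":0},
    {"ax":0,"ay":0,"az":0,"x":0,"y":0,"z":0.03,"claw":0},
    {"ax":0,"ay":0,"az":0,"x":0,"y":0,"z":0.05,"claw":0},
    {"ax":0,"ay":0,"az":0,"x":0,"y":0,"z":0.07,"claw":0},
    {"ax":0,"ay":0,"az":0,"x":0,"y":0,"z":0.09,"claw":0},
    {"ax":0,"ay":0,"az":0,"x":0,"y":0,"z":0.1,"claw":0},
    {"ax":0,"ay":0,"az":0,"x":0,"y":0,"z":0.1,"claw":0},
    {"ax":0,"ay":0,"az":0,"x":0,"y":0,"z":0.1,"claw":0}
  ]
}}

```text
time_s: 5.9
tool_pos: [0.532, 0.1912, 0.1249]
tool_rot: [180.0, 0.1, -7.8]
force: [-0.6, 0.1, -4.5]
grip_width: 0.0153
```

Run:
```python
from h import *
o=status.get_obs();print(o['tool_pos'],o['tool_rot'],o['qpos'].round(1),o['force'],o['wrist_torque'])
cv2.imwrite('pics/w4.png',vision.read_camera('wrist')[:,:,::-1])
im=vision.read_camera('scene')[:,:,::-1]
cv2.imwrite('pics/s4.png',cv2.resize(im[130:300,180:400],None,fx=3.5,fy=3.5,interpolation=cv2.INTER_CUBIC))
```

```text
[0.53201512 0.19123598 0.12491465] [ 1.79960995e+02  6.07190121e-02 -7.78567144e+00] [   8.4   15.9  -35.5  101.8   10.    65.6 -128. ] [-0.56527254  0.114027   -4.45039059] [1.36624219e-04 1.92315971e-01 1.64141135e-02]
```

View pics/w4.png

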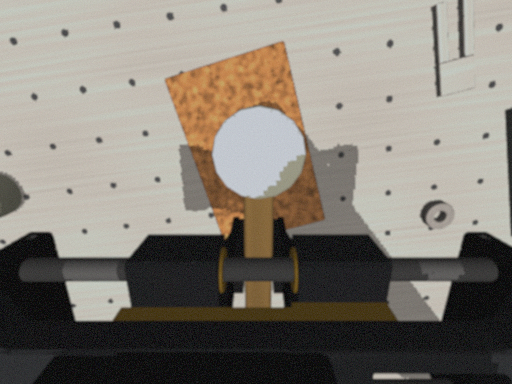

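View pics/s4.png

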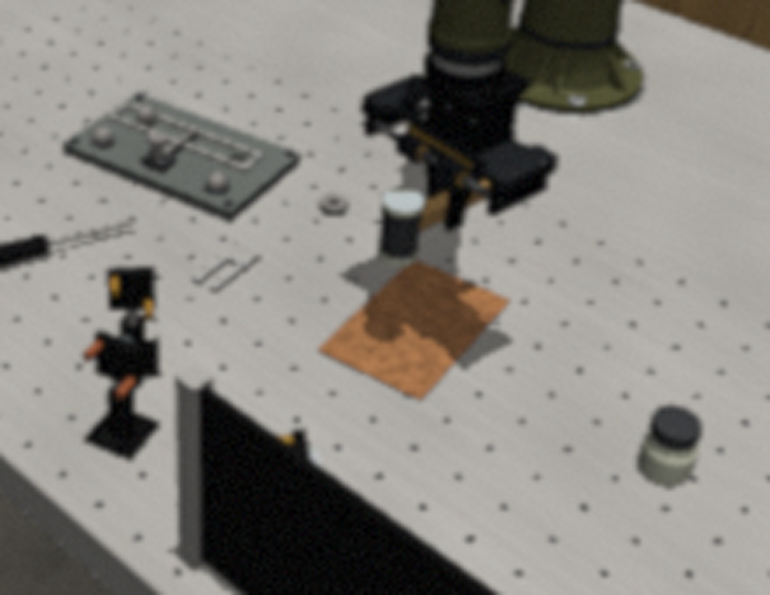

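Run:
```python
from h import *
o=status.get_obs();c=cam('wrist',o)
im=cv2.imread('pics/w4.png'); 
m=cv2.inRange(im,(170,170,150),(255,255,255)); m[:100]=0;m[205:]=0;m[:,:205]=0;m[:,312:]=0
m2=cv2.inRange(cv2.cvtColor(im,cv2.COLOR_BGR2HSV),(0,0,110),(179,60,255)); m2[:104]=0;m2[200:]=0
n,l,s,ce=cv2.connectedComponentsWithStats(m2)
k=l[150,250];print(s[k],ce[k])
(u,v)=(258.7,152.5)
p=onplane(c,u,v,o['tool_pos'][2]+.0445);d=p-o['tool_pos'];print(p,d, np.linalg.norm(d[:2]),np.degrees(np.arctan2(d[1],d[0])))
```

```text
[ 211  105   95   94 6783] [258.39009288 151.95975232]
[0.59432141 0.18236065 0.16874668] [ 0.06269867 -0.00875765  0.0445    ] 0.06330733855521879 -7.951536255315694
```

Emit:
{"name": "step_arm", "arguments": {
  "series": [
    {"ax":0,"ay":0,"az":0,"x":-0.001,"y":-0.015,"z":0.01,"claw":0},
    {"ax":0,"ay":0,"az":0,"x":-0.004,"y":-0.045,"z":0.02,"claw":0},
    {"ax":0,"ay":0,"az":0,"x":-0.006,"y":-0.08,"z":0.02,"claw":0},
    {"ax":0,"ay":0,"az":0,"x":-0.009,"y":-0.12,"z":0.02,"claw":0},
    {"ax":0,"ay":0,"az":0,"x":-0.012,"y":-0.16,"z":0.02,"claw":0},
    {"ax":0,"ay":0,"az":0,"x":-0.015,"y":-0.2,"z":0.02,"claw":0},
    {"ax":0,"ay":0,"az":0,"x":-0.018,"y":-0.24,"z":0.02,"claw":0},
    {"ax":0,"ay":0,"az":0,"x":-0.021,"y":-0.28,"z":0.02,"claw":0},
    {"ax":0,"ay":0,"az":0,"x":-0.024,"y":-0.315,"z":0.02,"claw":0},
    {"ax":0,"ay":0,"az":0,"x":-0.026,"y":-0.345,"z":0.015,"claw":0},
    {"ax":0,"ay":0,"az":0,"x":-0.028,"y":-0.365,"z":0.005,"claw":0},
    {"ax":0,"ay":0,"az":0,"x":-0.028,"y":-0.377,"z":0,"claw":0}
  ]
}}

```text
time_s: 7.2
tool_pos: [0.5028, -0.1875, 0.1236]
tool_rot: [180.0, 0.2, -7.9]
force: [-0.6, 0.2, -2.9]
grip_width: 0.0153
```

Emit:
{"name": "step_arm", "arguments": {
  "series": [
    {"ax":0,"ay":0,"az":0,"x":0,"y":0,"z":0,"claw":0},
    {"ax":0,"ay":0,"az":0,"x":0,"y":0,"z":-0.01,"claw":0},
    {"ax":0,"ay":0,"az":0,"x":0,"y":0,"z":-0.015,"claw":0},
    {"ax":0,"ay":0,"az":0,"x":0,"y":0,"z":-0.015,"claw":0},
    {"ax":0,"ay":0,"az":0,"x":0,"y":0,"z":-0.015,"claw":0}
  ]
}}

```text
time_s: 7.7
tool_pos: [0.5047, -0.1844, 0.1105]
tool_rot: [-180.0, 0.0, -7.7]
force: [-0.3, -0.5, -3.3]
grip_width: 0.0155
```

Run:
```python
from h import *
o=status.get_obs();print(o['tool_pos'],o['tool_rot'],o['qpos'].round(1),o['force'],o['wrist_torque'])
c=cam('wrist',o)
cv2.imwrite('pics/w5.png',vision.read_camera('wrist')[:,:,::-1])
im=vision.read_camera('scene')[:,:,::-1]
cv2.imwrite('pics/s5.png',cv2.resize(im[110:230,150:330],None,fx=4.2,fy=4.2,interpolation=cv2.INTER_CUBIC))
t=o['tool_pos']; 
cs=cam('scene')
for n,P in [('plunger',(.5666,-.1952,.058)),('head bottom pred',t+[.0627,-.0088,-.0215]),('headtop',t+[.0627,-.0088,.0445])]:
    p=proj(cs,P);print(n,P,proj(c,P),(p-[150,110])*4.2)
```

```text
[ 0.50473544 -0.18444213  0.11052321] [-1.79990037e+02  1.31395060e-02 -7.68699622e+00] [ 36.2  11.3 -20.8 106.9   4.5  62.6 -84.1] [-0.26410006 -0.47980848 -3.29935115] [ 0.02339992  0.16200492 -0.05050776]
plunger (0.5666, -0.1952, 0.058) [261.08573449 129.99153417] [312.20463092 242.58723438]
head bottom pred [ 0.56743544 -0.19324213  0.08902321] [258.53064922 133.95104043] [312.22034361 216.45303763]
headtop [ 0.56743544 -0.19324213  0.15502321] [258.9302935  152.20923028] [310.67797226 156.31613009]
```

View pics/w5.png

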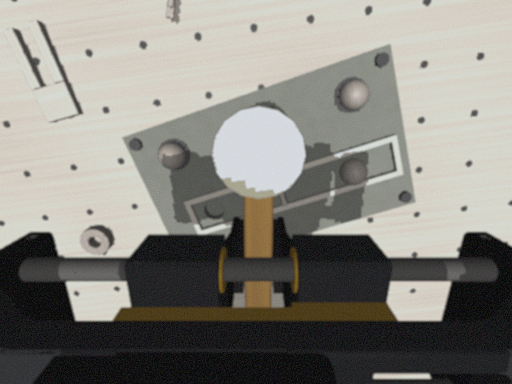

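View pics/s5.png

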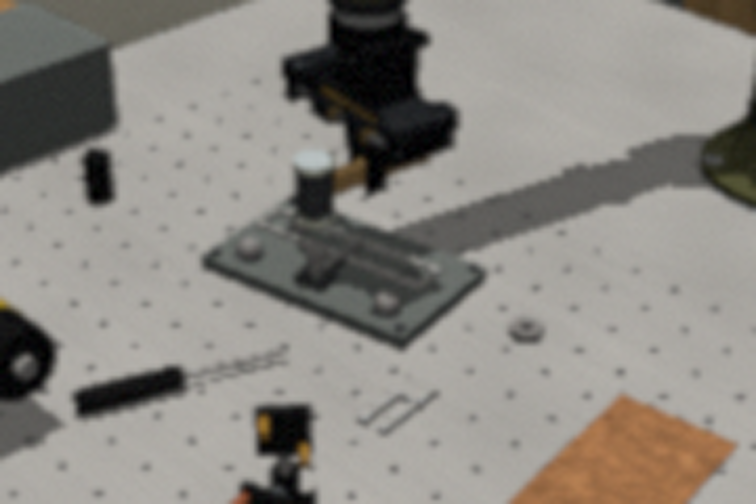

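Run:
```python
from h import *
cs=cam('scene')
im=cv2.imread('pics/scene0.png')
cr=cv2.resize(im[150:200,190:275],None,fx=9,fy=9,interpolation=cv2.INTER_CUBIC)
cr=np.clip(cr*1.7,0,255).astype('uint8')
Rz=R.from_euler('z',10.66,degrees=True)
def W(p): return Rz.apply(p)+[.5226,-.2035,0]
for p in [(-.075,-.125,.016),(-.075,.125,.016),(.075,-.125,.016),(.075,.125,.016),(.045,0,.058),(.045,.085,.03),(.045,-.085,.03),(-.02,-.07,.0285),(-.02,.07,.016)]:
    q=proj(cs,W(np.array(p)));q=(q-[190,150]+.5)*9-.5
    cv2.circle(cr,tuple(int(a) for a in q),3,(0,0,255),-1)
cv2.imwrite('pics/s6.png',cr)
```

```text
(no output)
```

View pics/s6.png

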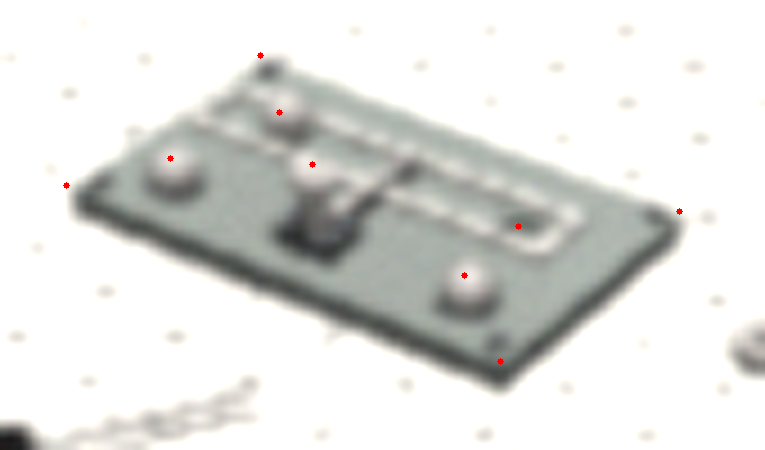

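Emit:
{"name": "step_arm", "arguments": {
  "series": [
    {"ax":0,"ay":0,"az":0,"x":-0.001,"y":-0.001,"z":-0.008,"claw":0},
    {"ax":0,"ay":0,"az":0,"x":-0.001,"y":-0.001,"z":-0.026,"claw":0},
    {"ax":0,"ay":0,"az":0,"x":-0.001,"y":-0.001,"z":-0.046,"claw":0},
    {"ax":0,"ay":0,"az":0,"x":-0.001,"y":-0.001,"z":-0.046,"claw":0}
  ]
}}

```text
time_s: 8.2
tool_pos: [0.5035, -0.1867, 0.0635]
tool_rot: [-180.0, 0.0, -7.8]
force: [0.5, -1.4, -1.9]
grip_width: 0.0154
```

Emit:
{"name": "step_arm", "arguments": {
  "series": [
    {"ax":0,"ay":0,"az":0,"x":0,"y":0,"z":-0.0015,"claw":0},
    {"ax":0,"ay":0,"az":0,"x":0,"y":0,"z":-0.0015,"claw":0}
  ]
}}

```text
time_s: 8.4
tool_pos: [0.5037, -0.1866, 0.0636]
tool_rot: [180.0, -0.0, -7.8]
force: [-0.5, 0.4, -1.2]
grip_width: 0.0152
```

Run:
```python
from h import *
for i in range(2):
    o=status.get_obs();print(o['tool_pos'],o['tool_rot'],o['force'],o['wrist_torque'])
    im=vision.read_camera('wrist')[:,:,::-1]
cv2.imwrite('pics/w7.png',im)
im=vision.read_camera('scene')[:,:,::-1]
cv2.imwrite('pics/s7.png',cv2.resize(im[130:220,170:300],None,fx=6,fy=6,interpolation=cv2.INTER_CUBIC))
```

```text
[ 0.50368577 -0.1865723   0.06358798] [ 1.79986017e+02 -1.22980550e-02 -7.78411023e+00] [-0.5471435   0.43720103 -1.16184201] [0.04068148 0.16224756 0.01321547]
[ 0.50368856 -0.18655295  0.06359387] [ 1.79983262e+02 -1.73107772e-02 -7.78085996e+00] [-0.75863787 -0.51116238 -1.65522761] [0.00995174 0.16615511 0.01017429]
```

View pics/w7.png

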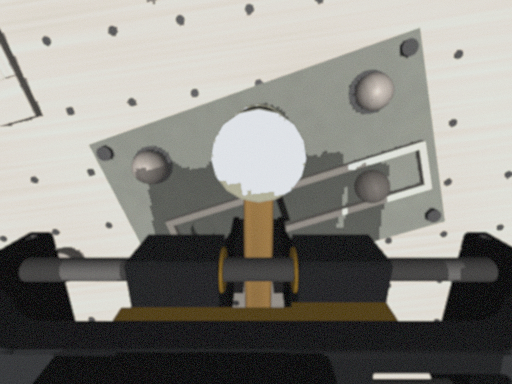

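View pics/s7.png

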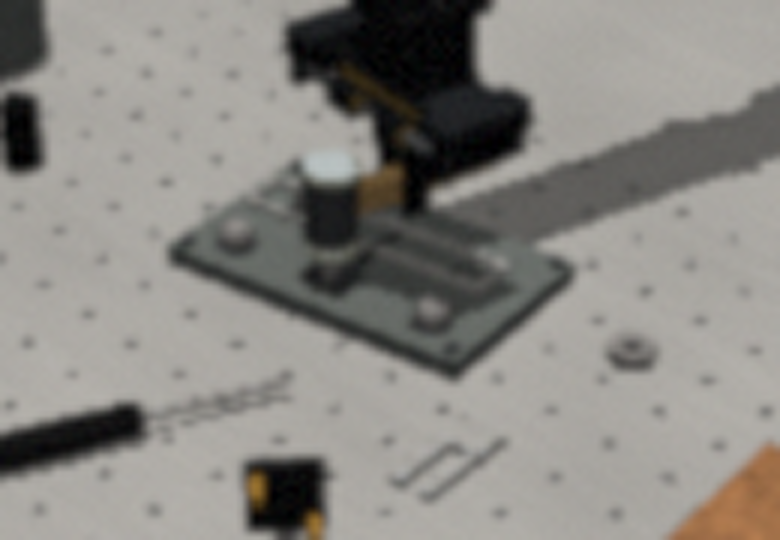

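Emit:
{"name": "step_arm", "arguments": {
  "series": [
    {"ax":0,"ay":0,"az":0,"x":0,"y":0,"z":-0.002,"claw":0},
    {"ax":0,"ay":0,"az":0,"x":0,"y":0,"z":-0.002,"claw":0},
    {"ax":0,"ay":0,"az":0,"x":0,"y":0,"z":-0.002,"claw":0}
  ]
}}

```text
time_s: 8.85
tool_pos: [0.5035, -0.1866, 0.0624]
tool_rot: [180.0, 0.0, -7.8]
force: [-5.2, -0.7, 7.5]
grip_width: 0.0151
```

Emit:
{"name": "step_arm", "arguments": {
  "series": [
    {"ax":0,"ay":0,"az":0,"x":0,"y":0,"z":-0.001,"claw":0},
    {"ax":0,"ay":0,"az":0,"x":0,"y":0,"z":-0.001,"claw":0},
    {"ax":0,"ay":0,"az":0,"x":0,"y":0,"z":-0.001,"claw":0}
  ]
}}

```text
time_s: 9.15
tool_pos: [0.5034, -0.1867, 0.062]
tool_rot: [179.9, 0.0, -7.8]
force: [-7.1, 1.7, 10.9]
grip_width: 0.0152
```

Emit:
{"name": "step_arm", "arguments": {
  "series": [
    {"ax":0,"ay":0,"az":0,"x":0,"y":0,"z":0.01,"claw":0},
    {"ax":0,"ay":0,"az":0,"x":0,"y":0,"z":0.03,"claw":0},
    {"ax":0,"ay":0,"az":0,"x":0,"y":0,"z":0.06,"claw":0},
    {"ax":0,"ay":0,"az":0,"x":0,"y":0.02,"z":0.08,"claw":0},
    {"ax":0,"ay":0,"az":0,"x":0,"y":0.05,"z":0.08,"claw":0},
    {"ax":0,"ay":0,"az":0,"x":0,"y":0.08,"z":0.08,"claw":0},
    {"ax":0,"ay":0,"az":0,"x":0,"y":0.1,"z":0.08,"claw":0},
    {"ax":0,"ay":0,"az":0,"x":0,"y":0.1,"z":0.08,"claw":0},
    {"ax":0,"ay":0,"az":0,"x":0,"y":0.1,"z":0.08,"claw":0}
  ]
}}

```text
time_s: 10.05
tool_pos: [0.5035, -0.0865, 0.1401]
tool_rot: [180.0, 0.0, -7.7]
force: [0.3, -1.2, -3.2]
grip_width: 0.0154
```

Run:
```python
from h import *
o=status.get_obs();print(o['tool_pos'],o['tool_rot'],o['qpos'].round(1),o['force'],o['wrist_torque'])
cv2.imwrite('pics/w8.png',vision.read_camera('wrist')[:,:,::-1])
im=vision.read_camera('scene')[:,:,::-1]
cv2.imwrite('pics/s8.png',cv2.resize(im[130:210,180:290],None,fx=7,fy=7,interpolation=cv2.INTER_CUBIC))
c=cam('wrist',o)
print(proj(c,(.5666,-.1952,.058)),proj(c,(.5666,-.1952,.0435)))
```

```text
[ 0.50350058 -0.08650765  0.14011022] [ 1.79960918e+02  5.90732299e-04 -7.71658319e+00] [ 30.6   6.7 -25.3 108.5   3.2  65.5 -93.5] [ 0.28194542 -1.23944567 -3.24892137] [0.05029398 0.13839386 0.00094767]
[373.00703684 109.57893276] [366.43678646 109.11383171]
```

View pics/w8.png

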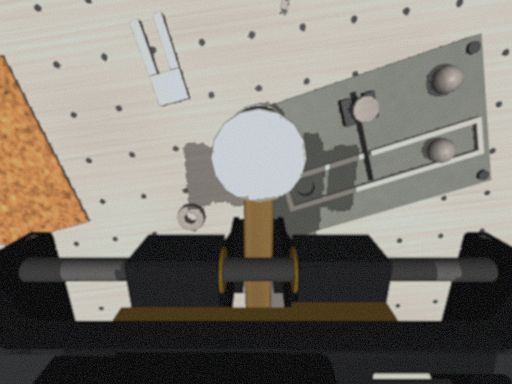

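View pics/s8.png

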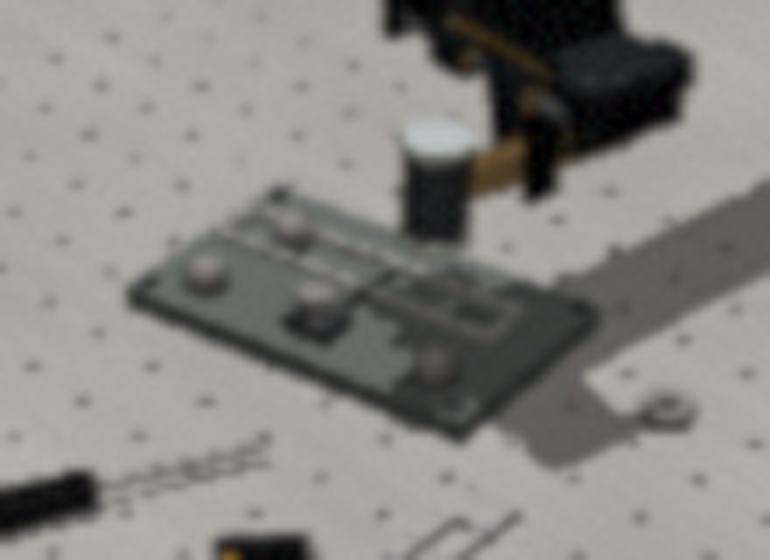

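Emit:
{"name": "step_arm", "arguments": {
  "series": [
    {"ax":0,"ay":0,"az":0,"x":0.002,"y":0.015,"z":0,"claw":0},
    {"ax":0,"ay":0,"az":0,"x":0.005,"y":0.045,"z":0,"claw":0},
    {"ax":0,"ay":0,"az":0,"x":0.009,"y":0.08,"z":0,"claw":0},
    {"ax":0,"ay":0,"az":0,"x":0.013,"y":0.12,"z":0,"claw":0},
    {"ax":0,"ay":0,"az":0,"x":0.017,"y":0.16,"z":0,"claw":0},
    {"ax":0,"ay":0,"az":0,"x":0.021,"y":0.2,"z":0,"claw":0},
    {"ax":0,"ay":0,"az":0,"x":0.025,"y":0.235,"z":0,"claw":0},
    {"ax":0,"ay":0,"az":0,"x":0.028,"y":0.262,"z":0,"claw":0},
    {"ax":0,"ay":0,"az":0,"x":0.029,"y":0.278,"z":-0.015,"claw":0},
    {"ax":0,"ay":0,"az":0,"x":0.029,"y":0.278,"z":-0.04,"claw":0},
    {"ax":0,"ay":0,"az":0,"x":0.029,"y":0.278,"z":-0.065,"claw":0},
    {"ax":0,"ay":0,"az":0,"x":0.029,"y":0.278,"z":-0.085,"claw":0}
  ]
}}

```text
time_s: 11.35
tool_pos: [0.5327, 0.1899, 0.0533]
tool_rot: [179.9, 0.1, -7.9]
force: [0.1, -0.5, -3.1]
grip_width: 0.0153
```

Emit:
{"name": "step_arm", "arguments": {
  "series": [
    {"ax":0,"ay":0,"az":0,"x":0,"y":0,"z":-0.01,"claw":0},
    {"ax":0,"ay":0,"az":0,"x":0,"y":0,"z":-0.017,"claw":0},
    {"ax":0,"ay":0,"az":0,"x":0,"y":0,"z":-0.022,"claw":0},
    {"ax":0,"ay":0,"az":0,"x":0,"y":0,"z":-0.025,"claw":0},
    {"ax":0,"ay":0,"az":0,"x":0,"y":0,"z":-0.025,"claw":0},
    {"ax":0,"ay":0,"az":0,"x":0,"y":0,"z":-0.025,"claw":0}
  ]
}}

```text
time_s: 11.95
tool_pos: [0.5331, 0.1917, 0.0307]
tool_rot: [-180.0, -0.1, -7.8]
force: [0.1, 0.2, -3.7]
grip_width: 0.0156
```

Run:
```python
from h import *
o=status.get_obs();print(o['tool_pos'],o['tool_rot'],o['qpos'].round(1),o['force'],o['wrist_torque'])
cv2.imwrite('pics/w9.png',vision.read_camera('wrist')[:,:,::-1])
```

```text
[0.53305745 0.19170168 0.03074047] [-1.79982141e+02 -6.06053849e-02 -7.78294470e+00] [   6.8   22.5  -34.3  106.2   15.2   55.8 -131.9] [ 0.1229613   0.21968675 -3.71354339] [0.0967526  0.18908421 0.0557963 ]
```

View pics/w9.png

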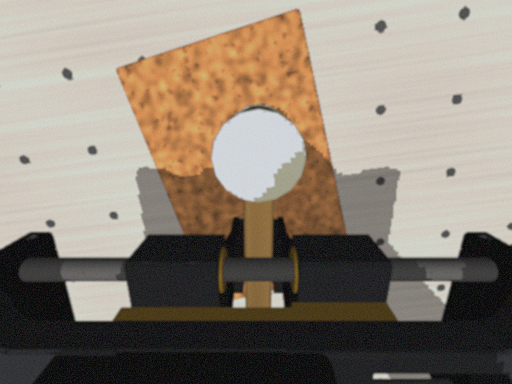

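Emit:
{"name": "step_arm", "arguments": {
  "series": [
    {"ax":0,"ay":0,"az":0,"x":0,"y":0,"z":-0.002,"claw":0},
    {"ax":0,"ay":0,"az":0,"x":0,"y":0,"z":-0.003,"claw":0},
    {"ax":0,"ay":0,"az":0,"x":0,"y":0,"z":-0.004,"claw":0},
    {"ax":0,"ay":0,"az":0,"x":0,"y":0,"z":-0.005,"claw":0},
    {"ax":0,"ay":0,"az":0,"x":0,"y":0,"z":-0.005,"claw":0}
  ]
}}

```text
time_s: 12.5
tool_pos: [0.5324, 0.1915, 0.0249]
tool_rot: [180.0, 0.0, -7.8]
force: [0.2, 0.4, -3.4]
grip_width: 0.0154
```

Emit:
{"name": "step_arm", "arguments": {
  "series": [
    {"ax":0,"ay":0,"az":0,"x":0,"y":0,"z":-0.001,"claw":0},
    {"ax":0,"ay":0,"az":0,"x":0,"y":0,"z":-0.001,"claw":0},
    {"ax":0,"ay":0,"az":0,"x":0,"y":0,"z":-0.001,"claw":0}
  ]
}}

```text
time_s: 12.8
tool_pos: [0.5326, 0.1916, 0.0243]
tool_rot: [180.0, -0.0, -7.8]
force: [-2.3, -0.2, -1.0]
grip_width: 0.0156
```

Emit:
{"name": "step_arm", "arguments": {
  "series": [
    {"ax":0,"ay":0,"az":0,"x":0,"y":0,"z":0,"claw":20},
    {"ax":0,"ay":0,"az":0,"x":0,"y":0,"z":0,"claw":30},
    {"ax":0,"ay":0,"az":0,"x":0,"y":0,"z":0,"claw":60},
    {"ax":0,"ay":0,"az":0,"x":0,"y":0,"z":0,"claw":60},
    {"ax":0,"ay":0,"az":0,"x":0,"y":0,"z":0,"claw":60},
    {"ax":0,"ay":0,"az":0,"x":0,"y":0,"z":0,"claw":60},
    {"ax":0,"ay":0,"az":0,"x":0,"y":0,"z":0,"claw":60},
    {"ax":0,"ay":0,"az":0,"x":0,"y":0,"z":0,"claw":60}
  ]
}}

```text
time_s: 13.6
tool_pos: [0.5326, 0.1915, 0.0241]
tool_rot: [180.0, 0.0, -7.8]
force: [-0.4, -0.2, -0.1]
grip_width: 0.0517
```

Run:
```python
from h import *
o=status.get_obs();print(o['tool_pos'],o['grip_width'])
cv2.imwrite('pics/w10.png',vision.read_camera('wrist')[:,:,::-1])
```

```text
[0.53256653 0.19153088 0.0240833 ] 0.05171967212039593
```

View pics/w10.png

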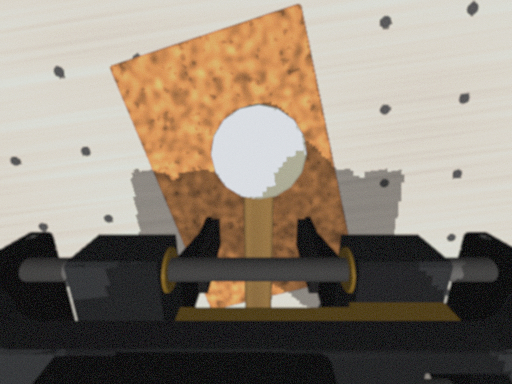

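Emit:
{"name": "step_arm", "arguments": {
  "series": [
    {"ax":0,"ay":0,"az":0,"x":0,"y":0,"z":0.01,"claw":60},
    {"ax":0,"ay":0,"az":0,"x":0,"y":0,"z":0.03,"claw":60},
    {"ax":0,"ay":0,"az":0,"x":0,"y":0,"z":0.06,"claw":60},
    {"ax":0,"ay":0,"az":0,"x":0,"y":0,"z":0.1,"claw":60},
    {"ax":0,"ay":0,"az":0,"x":0,"y":0,"z":0.13,"claw":60},
    {"ax":0,"ay":0,"az":0,"x":0,"y":0,"z":0.15,"claw":60},
    {"ax":0,"ay":0,"az":0,"x":0,"y":0,"z":0.15,"claw":60}
  ]
}}

```text
time_s: 14.35
tool_pos: [0.5346, 0.1926, 0.1783]
tool_rot: [-179.9, -0.4, -7.8]
force: [1.4, -0.2, 0.3]
grip_width: 0.0524
```

Run:
```python
from h import *
o=status.get_obs();print(o['tool_pos'],o['grip_width'],o['qpos'].round(1))
cv2.imwrite('pics/w11.png',vision.read_camera('wrist')[:,:,::-1])
im=vision.read_camera('scene')[:,:,::-1]
cv2.imwrite('pics/s11.png',cv2.resize(im[180:260,250:350],None,fx=7,fy=7,interpolation=cv2.INTER_CUBIC))
```

```text
[0.53458084 0.19262558 0.17830646] 0.052389046425939674 [   9.9   13.2  -37.    98.3    8.4   70.9 -126.8]
```

View pics/w11.png

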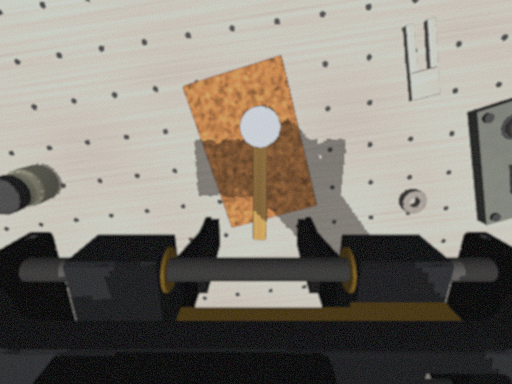

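View pics/s11.png

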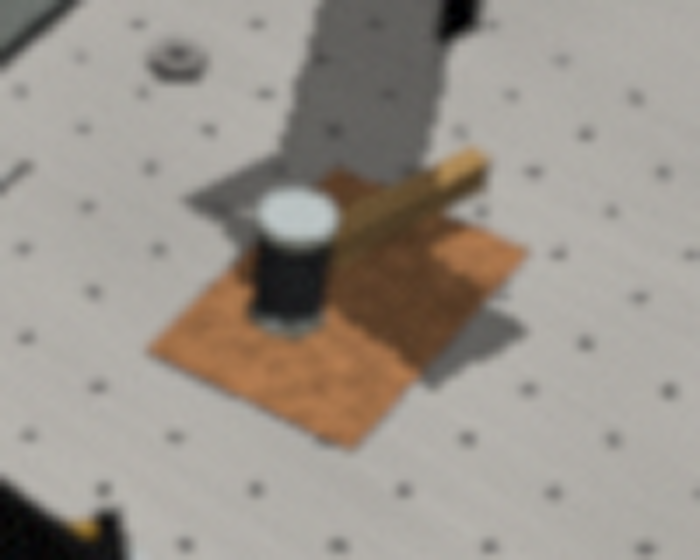

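Emit:
{"name": "step_arm", "arguments": {
  "series": [
    {"ax":0,"ay":0,"az":6,"x":0,"y":-0.02,"z":0,"claw":10},
    {"ax":0,"ay":0,"az":13,"x":0,"y":-0.05,"z":0,"claw":10},
    {"ax":0,"ay":0,"az":20,"x":0,"y":-0.085,"z":0,"claw":10},
    {"ax":0,"ay":0,"az":27,"x":0,"y":-0.12,"z":0,"claw":10},
    {"ax":0,"ay":0,"az":34,"x":0,"y":-0.155,"z":0,"claw":10},
    {"ax":0,"ay":0,"az":41,"x":0,"y":-0.19,"z":0,"claw":10},
    {"ax":0,"ay":0,"az":48,"x":0,"y":-0.225,"z":0,"claw":10},
    {"ax":0,"ay":0,"az":55,"x":0,"y":-0.26,"z":0,"claw":10},
    {"ax":0,"ay":0,"az":62,"x":0,"y":-0.295,"z":0,"claw":10},
    {"ax":0,"ay":0,"az":69,"x":0,"y":-0.33,"z":0,"claw":10},
    {"ax":0,"ay":0,"az":76,"x":0,"y":-0.365,"z":0,"claw":10},
    {"ax":0,"ay":0,"az":83,"x":0,"y":-0.4,"z":0,"claw":10}
  ]
}}

```text
time_s: 15.65
tool_pos: [0.5313, -0.2095, 0.1723]
tool_rot: [-179.8, -0.0, 75.5]
force: [0.2, -0.4, 0.8]
grip_width: 0.0083
```

Emit:
{"name": "step_arm", "arguments": {
  "series": [
    {"ax":0,"ay":0,"az":7,"x":-0.004,"y":-0.03,"z":0,"claw":10},
    {"ax":0,"ay":0,"az":14,"x":-0.008,"y":-0.06,"z":0,"claw":10},
    {"ax":0,"ay":0,"az":20,"x":-0.011,"y":-0.09,"z":-0.02,"claw":10},
    {"ax":0,"ay":0,"az":25.4,"x":-0.011,"y":-0.098,"z":-0.04,"claw":10},
    {"ax":0,"ay":0,"az":25.4,"x":-0.011,"y":-0.098,"z":-0.05,"claw":10},
    {"ax":0,"ay":0,"az":25.4,"x":-0.011,"y":-0.098,"z":-0.05,"claw":10},
    {"ax":0,"ay":0,"az":25.4,"x":-0.011,"y":-0.098,"z":-0.05,"claw":10}
  ]
}}

```text
time_s: 16.35
tool_pos: [0.522, -0.3047, 0.124]
tool_rot: [180.0, -0.1, 100.7]
force: [-0.1, 0.2, 1.1]
grip_width: 0.0091
```

Run:
```python
from h import *
o=status.get_obs();print(o['time_s'],o['tool_pos'],o['tool_rot'],o['grip_width'],o['qpos'].round(1))
cv2.imwrite('pics/w12.png',vision.read_camera('wrist')[:,:,::-1])
c=cam('wrist',o)
print(proj(c,(.5156,-.2761,.0285)),proj(c,(.4903,-.1387,.016)))
```

```text
16.35 [ 0.52200119 -0.30473817  0.12399011] [ 1.79999523e+02 -6.14649702e-02  1.00656188e+02] 0.009131065530628079 [ 51.7  19.5 -28.8  96.5  10.   66.6  30.9]
[257.1197868  161.03707589] [257.75037718  -3.38064719]
```

View pics/w12.png

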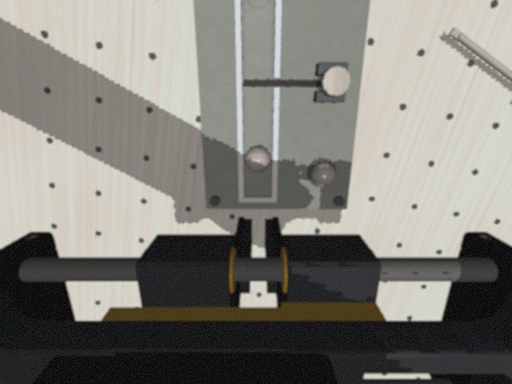

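Emit:
{"name": "step_arm", "arguments": {
  "series": [
    {"ax":0,"ay":0,"az":0,"x":0,"y":-0.003,"z":-0.02,"claw":10},
    {"ax":0,"ay":0,"az":0,"x":0,"y":-0.003,"z":-0.05,"claw":10},
    {"ax":0,"ay":0,"az":0,"x":0,"y":-0.003,"z":-0.075,"claw":10},
    {"ax":0,"ay":0,"az":0,"x":0,"y":-0.003,"z":-0.09,"claw":10},
    {"ax":0,"ay":0,"az":0,"x":0,"y":-0.003,"z":-0.09,"claw":10},
    {"ax":0,"ay":0,"az":0,"x":0,"y":-0.003,"z":-0.09,"claw":10}
  ]
}}

```text
time_s: 17.0
tool_pos: [0.5225, -0.3094, 0.0352]
tool_rot: [179.9, 0.1, 100.6]
force: [0.4, -0.6, 0.2]
grip_width: 0.0087
```

Run:
```python
from h import *
o=status.get_obs();print(o['time_s'],o['tool_pos'],o['tool_rot'],o['force'])
cv2.imwrite('pics/w13.png',vision.read_camera('wrist')[:,:,::-1])
```

```text
17.0 [ 0.52253722 -0.30937223  0.03524683] [1.79923458e+02 5.65597831e-02 1.00645129e+02] [ 0.43043709 -0.6184261   0.21654786]
```

View pics/w13.png

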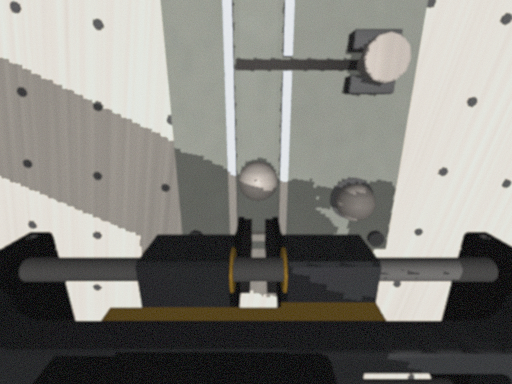

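Emit:
{"name": "step_arm", "arguments": {
  "series": [
    {"ax":0,"ay":0,"az":0,"x":-0.001,"y":0.004,"z":-0.0015,"claw":10},
    {"ax":0,"ay":0,"az":0,"x":-0.002,"y":0.01,"z":-0.0015,"claw":10},
    {"ax":0,"ay":0,"az":0,"x":-0.003,"y":0.015,"z":-0.0015,"claw":10},
    {"ax":0,"ay":0,"az":0,"x":-0.004,"y":0.02,"z":-0.0015,"claw":10},
    {"ax":0,"ay":0,"az":0,"x":-0.005,"y":0.026,"z":-0.0015,"claw":10},
    {"ax":0,"ay":0,"az":0,"x":-0.006,"y":0.032,"z":-0.0015,"claw":10},
    {"ax":0,"ay":0,"az":0,"x":-0.007,"y":0.038,"z":-0.0015,"claw":10},
    {"ax":0,"ay":0,"az":0,"x":-0.008,"y":0.044,"z":-0.0015,"claw":10},
    {"ax":0,"ay":0,"az":0,"x":-0.009,"y":0.05,"z":-0.0015,"claw":10},
    {"ax":0,"ay":0,"az":0,"x":-0.01,"y":0.055,"z":-0.0015,"claw":10},
    {"ax":0,"ay":0,"az":0,"x":-0.011,"y":0.058,"z":-0.0015,"claw":10},
    {"ax":0,"ay":0,"az":0,"x":-0.011,"y":0.06,"z":-0.0015,"claw":10}
  ]
}}

```text
time_s: 18.25
tool_pos: [0.5104, -0.2492, 0.0326]
tool_rot: [-180.0, 0.0, 100.6]
force: [0.3, -0.5, 0.2]
grip_width: 0.0092
```

Run:
```python
from h import *
o=status.get_obs();print(o['time_s'],o['tool_pos'],o['tool_rot'],o['force'])
cv2.imwrite('pics/w14.png',vision.read_camera('wrist')[:,:,::-1])
```

```text
18.25 [ 0.51042881 -0.24919247  0.03258557] [-1.79997765e+02  3.41087220e-03  1.00626303e+02] [ 0.33905589 -0.46429949  0.15115281]
```

View pics/w14.png

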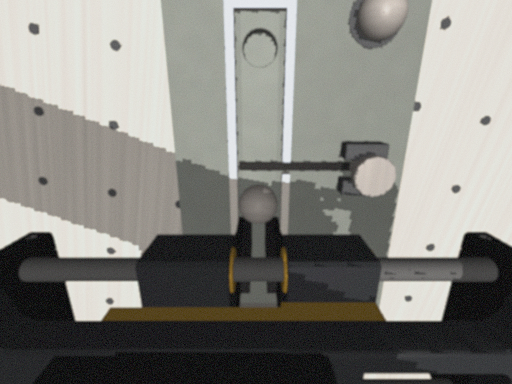

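Emit:
{"name": "step_arm", "arguments": {
  "series": [
    {"ax":0,"ay":0,"az":0,"x":0.0005,"y":0.004,"z":0,"claw":10},
    {"ax":0,"ay":0,"az":0,"x":0,"y":0.009,"z":0,"claw":10},
    {"ax":0,"ay":0,"az":0,"x":-0.001,"y":0.015,"z":0,"claw":10},
    {"ax":0,"ay":0,"az":0,"x":-0.002,"y":0.02,"z":0,"claw":10},
    {"ax":0,"ay":0,"az":0,"x":-0.003,"y":0.026,"z":0,"claw":10},
    {"ax":0,"ay":0,"az":0,"x":-0.0045,"y":0.032,"z":0,"claw":10},
    {"ax":0,"ay":0,"az":0,"x":-0.0055,"y":0.038,"z":0,"claw":10},
    {"ax":0,"ay":0,"az":0,"x":-0.0065,"y":0.044,"z":0,"claw":10},
    {"ax":0,"ay":0,"az":0,"x":-0.0075,"y":0.05,"z":0,"claw":10},
    {"ax":0,"ay":0,"az":0,"x":-0.0085,"y":0.055,"z":0,"claw":10},
    {"ax":0,"ay":0,"az":0,"x":-0.009,"y":0.059,"z":0,"claw":10},
    {"ax":0,"ay":0,"az":0,"x":-0.0095,"y":0.062,"z":0,"claw":10}
  ]
}}

```text
time_s: 19.5
tool_pos: [0.501, -0.1871, 0.0326]
tool_rot: [180.0, 0.0, 100.6]
force: [0.9, -0.4, -0.0]
grip_width: 0.0091
```

Run:
```python
from h import *
o=status.get_obs();print(o['time_s'],o['tool_pos'],o['tool_rot'],o['force'])
cv2.imwrite('pics/w15.png',vision.read_camera('wrist')[:,:,::-1])
```

```text
19.5 [ 0.50101276 -0.18708635  0.03259312] [1.79997399e+02 3.98359536e-03 1.00629863e+02] [ 0.90816965 -0.44282535 -0.0474109 ]
```

View pics/w15.png

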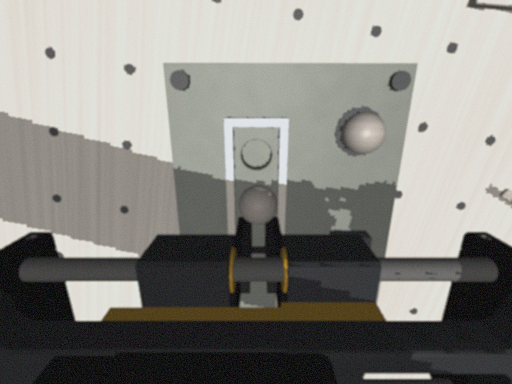

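Emit:
{"name": "step_arm", "arguments": {
  "series": [
    {"ax":0,"ay":0,"az":0,"x":-0.0005,"y":0.003,"z":0,"claw":10},
    {"ax":0,"ay":0,"az":0,"x":-0.001,"y":0.006,"z":0,"claw":10},
    {"ax":0,"ay":0,"az":0,"x":-0.0015,"y":0.009,"z":0,"claw":10},
    {"ax":0,"ay":0,"az":0,"x":-0.002,"y":0.012,"z":0,"claw":10},
    {"ax":0,"ay":0,"az":0,"x":-0.003,"y":0.015,"z":0,"claw":10},
    {"ax":0,"ay":0,"az":0,"x":-0.0035,"y":0.018,"z":0,"claw":10},
    {"ax":0,"ay":0,"az":0,"x":-0.004,"y":0.0205,"z":0,"claw":10},
    {"ax":0,"ay":0,"az":0,"x":-0.0045,"y":0.023,"z":0,"claw":10},
    {"ax":0,"ay":0,"az":0,"x":-0.005,"y":0.025,"z":0,"claw":10}
  ]
}}

```text
time_s: 20.45
tool_pos: [0.496, -0.1622, 0.0326]
tool_rot: [180.0, 0.0, 100.6]
force: [0.3, 0.4, 0.4]
grip_width: 0.0087
```

Run:
```python
from h import *
o=status.get_obs();print(o['time_s'],o['tool_pos'],o['tool_rot'],o['force'])
cv2.imwrite('pics/w16.png',vision.read_camera('wrist')[:,:,::-1])
```

```text
20.45 [ 0.49603426 -0.1622286   0.03260316] [1.79993989e+02 3.57486288e-03 1.00623853e+02] [0.33919956 0.43469304 0.38620982]
```

View pics/w16.png

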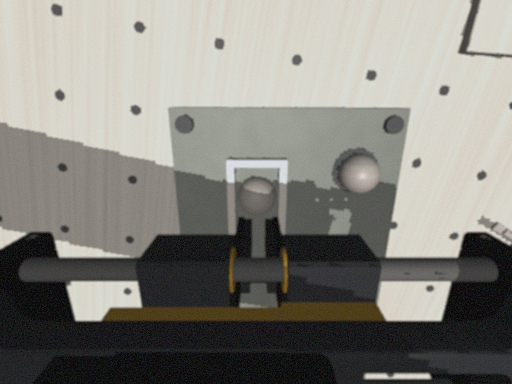

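Emit:
{"name": "step_arm", "arguments": {
  "series": [
    {"ax":0,"ay":0,"az":0,"x":0.001,"y":-0.005,"z":0,"claw":10},
    {"ax":0,"ay":0,"az":0,"x":0.003,"y":-0.015,"z":0,"claw":10},
    {"ax":0,"ay":0,"az":0,"x":0.005,"y":-0.025,"z":0.01,"claw":10},
    {"ax":0,"ay":0,"az":0,"x":0.005,"y":-0.025,"z":0.04,"claw":10},
    {"ax":0,"ay":0,"az":0,"x":0.005,"y":-0.025,"z":0.08,"claw":10},
    {"ax":0,"ay":0,"az":0,"x":0.005,"y":-0.025,"z":0.1,"claw":10},
    {"ax":0,"ay":0,"az":0,"x":0.005,"y":-0.025,"z":0.1,"claw":10},
    {"ax":0,"ay":0,"az":0,"x":0.005,"y":-0.025,"z":0.1,"claw":10}
  ]
}}

```text
time_s: 21.3
tool_pos: [0.5013, -0.1886, 0.1333]
tool_rot: [179.9, 0.1, 100.5]
force: [-0.5, 0.0, -0.3]
grip_width: 0.0088
```

Run:
```python
from h import *
o=status.get_obs();print(o['time_s'],o['tool_pos'],o['tool_rot'])
im=vision.read_camera('wrist')[:,:,::-1]
cv2.imwrite('pics/w17.png',im)
c=cam('wrist',o)
print('pocket/ball in pocket',proj(c,(.4903,-.1387,.0235)),'60mm',proj(c,(.4921,-.1485,.0285)))
im=vision.read_camera('scene')[:,:,::-1]
cv2.imwrite('pics/s17.png',cv2.resize(im[150:240,190:330],None,fx=5.5,fy=5.5,interpolation=cv2.INTER_CUBIC))
im=vision.read_camera('top')[:,:,::-1]
cv2.imwrite('pics/t17.png',cv2.resize(im[160:290,165:385],None,fx=3.6,fy=3.6,interpolation=cv2.INTER_CUBIC))
```

```text
21.3 [ 0.5012577  -0.18860273  0.13325421] [1.79947875e+02 6.41358353e-02 1.00548711e+02]
pocket/ball in pocket [256.41865045 136.21220332] 60mm [256.37915323 147.07663829]
```

View pics/w17.png

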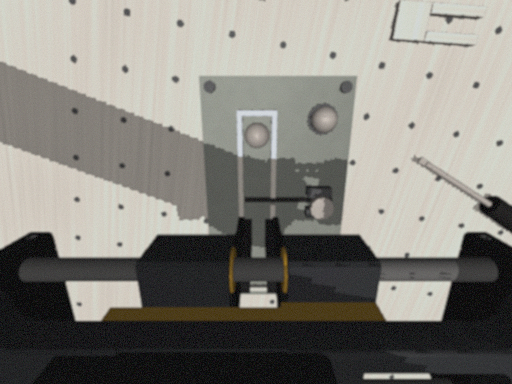

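View pics/s17.png

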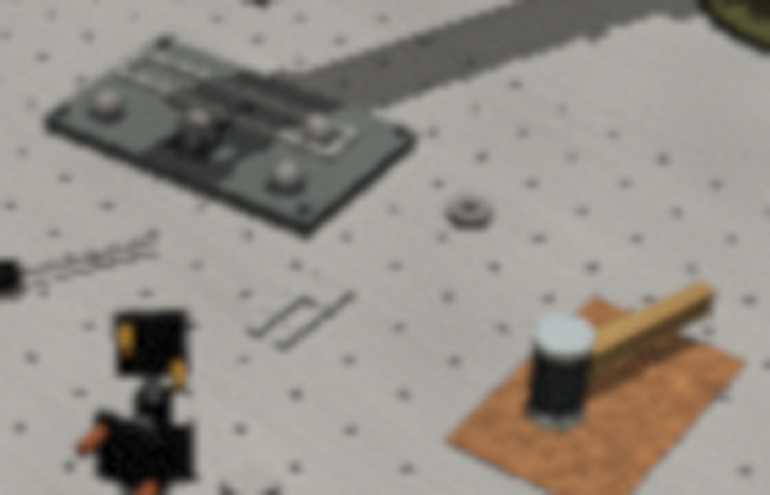

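View pics/t17.png

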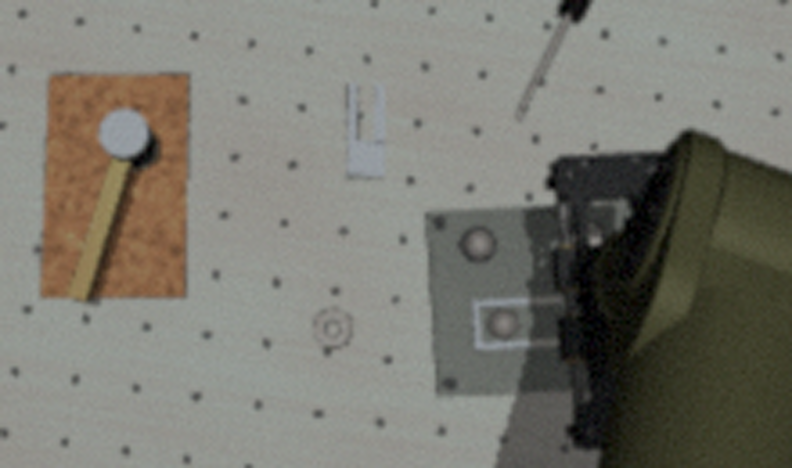

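Run:
```python
from h import *
o=status.get_obs();c=cam('wrist',o)
print(o['tool_pos'],proj(c,(.5666,-.1952,.058)),proj(c,(.5666,-.1952,.0435)))
im=vision.read_camera('wrist')[:,:,::-1]
cv2.imwrite('pics/w18.png',cv2.resize(im[60:240,190:370],None,fx=3.3,fy=3.3,interpolation=cv2.INTER_CUBIC))
```

```text
[ 0.50016673 -0.18756357  0.13139493] [326.15770188 217.30454086] [322.61740678 211.24731128]
```

View pics/w18.png

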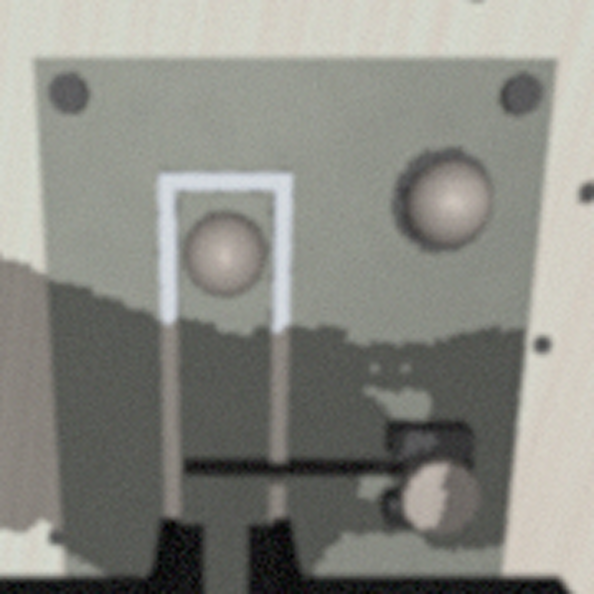

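Run:
```python
from cell import workorder
print(workorder.sign_off())
```

```text
the job is handed in; nothing more can be done
None
```

The job is done and handed in at about 21.5 s of the 59 s allowed. I knocked the gate down with one mallet blow at about 0.15–0.2 m/s. I then stood the mallet back on its mat and pushed the ball over the gate into the pocket.

- **Gate:** after the blow I kept the mallet pressed down until the upward force rose to about 14 N, more than the 6–8 N that moves the gate. In the last wrist picture the plunger head is at pixel (323, 210). I expected (323, 211) for fully down and (326, 217) for up. I had no direct reading of the gate's speed during the blow, so I took that from the commanded motion.
- **Mallet:** it stands upright and released in its original place, well inside the mat's edges. It had tilted slightly in the grip during the blow, but settled upright when I let go.
- **Ball:** in the wrist picture it is at (257, 135), against (256, 136) expected for the pocket. It had not moved visibly in the next picture. How far it sank was judged only from this position and how it looked.
- **Bystanders:** I kept clear of them, and those in view in the last pictures looked unmoved. I did not measure their positions.
- **Disagreement:** the scene camera was about 1 pixel (4–5 mm) off from the top camera. The top and wrist cameras agreed to within about 2–3 mm, so I relied on those two.

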